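# Unload the bonding clamp and gauge its gap

### The arm

A 7-joint arm with a two-finger parallel gripper is mounted at the origin on the work surface. World frame = base frame: x ahead of the robot, y to its left, z up, the work surface at z = 0. Lengths are in m, angles in rad, forces in N, time in s.
With the tool pointing down it reaches from about 0.425 to 0.8 m from the base axis. Payload 8.3 kg.
Tool frame: the origin (TCP) lies midway between the tips of the shut fingers; the grasp point (between the pads) lies 19 mm behind it; z points along the fingers, y is the line along which they close (so a half turn about z gives the same grasp; the last joint's range is limited). The gripper opens to 85 mm and grips with 20 to 120 N. Pads are 22 mm wide; open, the fingers measure 114 mm over their backs; the gripper's body (76 mm by 85 mm) begins 54 mm behind the grasp point. The pads swing forward as they close: fully open they stand 13 mm farther back than shut.
Start: joints at [-1.324, 0.383, 0.016, 1.37, -0.006, 1.388, -0.046], TCP at [0.19, 0.595, 0.231] pointing down, gripper open.
Joint ranges: [-2.95, 2.95], [-0.25, 2.06], [-1.52, 1.56], [0.18, 2.33], [-1.44, 4.58], [0.02, 2.06], [-3.01, 3.01]. Speed limits (rad/s): [2.39, 2.39, 3.01, 3.01, 3.14, 3.14, 3.14].

### API

Orientations are given as a rotation vector (axis times angle).
In Python, from workcell import * gives the robot as it stands.
- The arm moves only by the shell command python3 -m creep 'ROWS' [FORCE]. ROWS is JSON, a list of rows, each a list of 7 numbers: the shift along the world's x, y, z in cm, then the turn, a rotation vector about the world's x, y, z in rad, then the closure, from 0 (fully open) to 1 (shut). A call has 1 to 8 rows; each row shifts and turns the commanded pose from where the row before left it; what a row does not reach is not made up. A row lasts 1/12 s, in which the tool goes at most 41.7 mm and 7.16 degrees, less where a joint would pass 70% of its speed; a pose out of reach is approached as far as the arm can. A call with a gripper value outside its range is refused whole. The fingers move at their own pace and stop on an object; FORCE is the grip in N (left out, the last holds). Time passes only in rows, so rows that do not move let the fingers close. It gives the time, the measured TCP pose, the force, the opening and the grip force at its end, in the units of the state.
- get_state(): the state, without advancing time (a new reading comes with each control period).
- snapshot(name): name is "side" or "top"; returns a dict with "img" (384x512x3 uint8, blue, green, red), "fx", "fy", "cx", "cy" (pixels), "rvec" (rotation vector, rad) and "tvec" (3), from world to camera coordinates, as OpenCV has them. Camera axes: x right, y down, z forward; pixel columns grow to the right and rows downward; lengths in m; the calibration is good to about 2 mm. A picture is of the moment at which its call begins. There is no depth.
- job_done(): hands the job in; it is judged then, once.
The state is a dict: "time": time; "joint_positions": joint angles; "joint_velocities": joint speeds; "joint_torque": joint torques, N m; "position": TCP position; "eef_rot": TCP orientation; "ft_force": force on the tool from outside, world axes, zero at the start; "wrist_torque": the same for the moment, N m; "width": opening from 0.0 (shut) to 1.0 (fully open); "finger_force": force on a finger pad.
Only numpy, scipy, OpenCV 4.12 (cv2) and the standard library are available. Lean on these libraries where they do the work, as an engineer would, in place of code of your own. Each camera call takes 0.05 s, during which the arm holds its last target. There are 200 camera calls.

### The job

Take the cured module out of the spring clamp and set it down in the black parts crate (do not let it fall from above the rim). Then take the taper gauge from the tool rack and slide its blade, upright, down into the now closed gap between the clamp's two plates, midway between the two guide rods, until it drags snugly on both plates, with a light push of about 7 newtons and without prying the sprung plate open. Finish while still gripping the gauge and keeping it pressed in at that depth for the reading; leave the other things on the bench and in the rack where they are.

Things in the scene. Friction and masses are not known exactly. Their poses are not given: they have to be found in the camera images.
- clamp: Aluminium spring bonding clamp, fixed; origin on the bench under the gap. Base 170 (x) x 110 (y) x 15 mm. Two upright plates face each other across x. End blocks 65 mm high at x -75 to -60 and 40 to 55 mm; two 10 mm guide rods along x at y +-36 mm, 40 mm up; jack knob at x 65 to 77 mm. Under the gap: the base and two rest rails 25 mm up at y +-18 mm, 8 mm wide.
- gap_mouth (a point): Middle of the gap at the height of the plates' top edges (85 mm above the bench), clamp axes. With the clamp empty and closed the gap is 3 to 5 mm wide, set differently every time by the jack, and its middle lies within 0.5 mm of this point in x; the rounded edges lead a blade in.
- pressure_plate: The sprung plate, on the clamp's -x side: 10 mm thick, 90 mm wide along y, top edge rounded (radius 5 mm) and 85 mm above the bench. Closed against its stop, its origin is that of the clamp; pushed open it slides towards the clamp's -x (4 to 6 mm while the module is clamped). Its gap face is at x = -3 mm in its own frame. The spring closes it with 11 N, rising 0.3 N per mm.
- stop_plate: The other plate, same size, on the +x side, set by the jack screw; it does not give way. Its gap face is at x = 0 in its own frame, which the jack has shifted by 0 to 2 mm towards the clamp's +x.
- module: Cured module standing in the gap: aluminium plate bonded to a green circuit board, 9 mm thick (x), 50 wide (y), 100 tall (z), 0.11 kg. Origin at the centre of its lower edge, 25 mm above the bench; 40 mm shows above the plates. Connectors 4 mm proud on its +x face near the top corners at y +-15.5 to 23.5 mm. Gripped across its thickness it pulls straight up against up to 19 N of drag.
- module_center (a point): Centre of the module, 50 mm above its lower edge.
- crate: Open black plastic parts crate, fixed, 170 mm (x) x 220 mm (y) x 70 mm high, walls and floor 4 mm. Origin at the centre of its underside. An earlier module lies flat, its length along y, in the +x half (x = +20 to +70 mm); the -x half is empty.
- rack: Tool rack of folded grey sheet steel, fixed, 70 mm (x) x 190 mm (y), 92 mm high, three slots 9.5 x 18.5 mm in its top at y = -60, 0 and +60 mm. Origin at the centre of its underside. It and the crate swap sides of the bench.
- gauge: Taper gauge hanging upright in a rack slot: flat black handle 14 (x) x 26 (y) x 40 mm (z) on the rack's top; below it, on a 6 mm leaf-spring neck, a steel blade 15 mm wide (y), tapering on both faces from 6.3 mm thick (x) at the neck to 2 mm at the tip. 0.085 kg. Origin: middle of the handle's underside, z up. A snug drag is 5 to 9 N of push; from some 11 N the sprung plate is pried open.
- gauge_grip (a point): Middle of the gauge's handle, 20 mm above its underside.
- gauge_tip (a point): Middle of the blade's tip, 70 mm below the handle's underside. The neck of two parallel leaf springs lets the blade shift sideways under the handle (along x, 0.4 N per mm, up to 4 mm), so it centres itself in the gap. It jams where it is as thick as the gap, with the tip 20 to 55 mm below the plates' top edges.
- driver_a: Bystander: stubby nut driver with a round waisted grey handle 26 mm across and 52 mm high, standing in another rack slot.
- driver_b: Bystander: stubby nut driver with a round straight black handle 30 mm across and 46 mm high, standing in another rack slot.
- rinse_bottle: Bystander: white bottle 48 mm across, 130 mm high, beyond the clamp.
- screw_jar: Bystander: clear jar with a steel lid, 54 mm across, 60 mm high, beyond the clamp.
- tape_roll: Bystander: amber tape roll 60 mm across, 19 mm high, lying on the robot's side of the clamp.
- lens_barrel: Bystander: black lens barrel 42 mm across, 45 mm high, standing on the robot's side of the clamp.
- torque_driver: Bystander: screwdriver 170 mm long lying beyond the place on the right.
- small_tray: Bystander: black divided tray 90 x 120 x 22 mm beyond the place on the left.
Mind the look-alikes: they are no part of the job. What is shaped like the module but purple or yellow is not meant. Leave any green or purple look-alike of the clamp alone.

How it is judged:
On the way, in this order (a step that is already met when the one before it is completed fails the run):
1. the module is in the crate, released, and the clamp has closed (x of module_center in the frame of crate between -0.08 and 0.08 m and y of module_center in the frame of crate between -0.105 and 0.105 m and z of module_center in the frame of crate below 0.07 m and contact force between the fingers and module below 0.1 N and x of pressure_plate in the frame of clamp above -0.001 m), for 0.2 s.
2. the gauge is out of the rack and its blade has entered the gap (z of gauge_tip in the frame of gap_mouth between -0.065 and -0.01 m and x of gauge_tip in the frame of gap_mouth between -0.006 and 0.006 m and y of gauge_tip in the frame of gap_mouth between -0.022 and 0.022 m), for 0.1 s.
At the end, for the whole second after the job is handed in: Module at rest in the crate, centre below the rim. Gauge gripped (over 5 N), still, upright within 0.1 rad, tip 15-65 mm below the plates' top edges, within 6 mm of the gap's middle and 22 mm of midway between the rods, over 2 N on each plate, sprung plate within 0.6 mm of closed (x of module_center in the frame of crate between -0.08 and 0.08 m and y of module_center in the frame of crate between -0.105 and 0.105 m and z of module_center in the frame of crate below 0.07 m and linear speed of module below 0.03 m/s and z of gauge_tip in the frame of gap_mouth between -0.065 and -0.015 m and x of gauge_tip in the frame of gap_mouth between -0.006 and 0.006 m and y of gauge_tip in the frame of gap_mouth between -0.022 and 0.022 m and angle between gauge's own z axis and vertical below 0.1 rad and contact force between gauge and pressure_plate above 2 N and contact force between gauge and stop_plate above 2 N and x of pressure_plate in the frame of clamp above -0.0006 m and contact force between the fingers and gauge above 5 N and linear speed of gauge below 0.01 m/s); the arm keeps its last pose, push and grip.
It fails at once if the module falls freely at over 1.3 m/s (let go from well above the crate's rim) (linear speed of module above 1.3 m/s and contact force between the fingers and module below 0.1 N).
It fails at once if a bystander on the bench or in the rack is moved by more than 30 mm (distance of any of driver_a, driver_b, rinse_bottle, screw_jar, tape_roll, lens_barrel, torque_driver, small_tray from where it was at the start of the episode above 0.03 m).
It also fails if it takes over 64 s, if anything falls off the work surface, if the arm or the gripper's body presses on something with over 40 N, if the wrist force passes 120 N, or if a joint passes its speed limit or range.

## Working session

There is one attempt and no reset: what is moved stays moved. The work goes in short steps, Python scripts to look and compute and a shell command to move; the robot and the scene stay as the last step left them, time stands still between calls to the robot, and variables do not carry over. Pictures are saved under pics/ and viewed, at most 10 in all, crops included, and the job is handed in when it is done.

```bash
ls; mkdir -p pics
python3 - <<'E'
from workcell import *
import cv2,numpy as np
for n in("top","side"):
    s=snapshot(n); cv2.imwrite(f"pics/{n}0.png",cv2.resize(s["img"],(800,600),interpolation=cv2.INTER_CUBIC))
    R=cv2.Rodrigues(np.array(s["rvec"]))[0]; print(n,s["fx"],s["fy"],s["cx"],s["cy"],"cam",-R.T@np.array(s["tvec"]).ravel(),R.round(3).tolist())
t=get_state();print(t)
E
```

```text
pics
top 491.29852354371434 491.29852354371434 250.18901540372204 187.25834141659442 cam [ 0.32440987 -0.00372567  1.27339711] [[-0.025, -1.0, -0.012], [-0.989, 0.026, -0.143], [0.144, 0.009, -0.99]]
side 449.4690541659731 449.4690541659731 243.972186558219 184.09930838166133 cam [ 0.05840273 -0.7840051   0.6886931 ] [[0.876, -0.482, 0.023], [-0.254, -0.501, -0.827], [0.41, 0.719, -0.562]]
{'time': 0.1, 'joint_positions': array([-1.32392152,  0.38418422,  0.01641002,  1.37105056, -0.00628419,
        1.38820275, -0.04654247]), 'joint_velocities': array([-0.00021062, -0.00325634, -0.0008534 , -0.00447512,  0.00085812,
        0.00098479,  0.00014443]), 'joint_torque': array([ 1.95355467e-03, -6.29136443e+01,  8.46638717e-01, -3.72748411e+01,
        1.66394940e-02,  1.06892316e-02,  1.53492834e-05]), 'position': array([0.19037769, 0.59482099, 0.23035968]), 'eef_rot': array([-4.84628956e-01, -3.10376241e+00,  2.79750905e-03]), 'ft_force': array([-0.06683071,  0.6341593 ,  0.54166601]), 'wrist_torque': array([ 0.0630848 , -0.01192864,  0.0224281 ]), 'finger_force': 0.0, 'width': 0.9953299793052828}
```

View pics/top0.png

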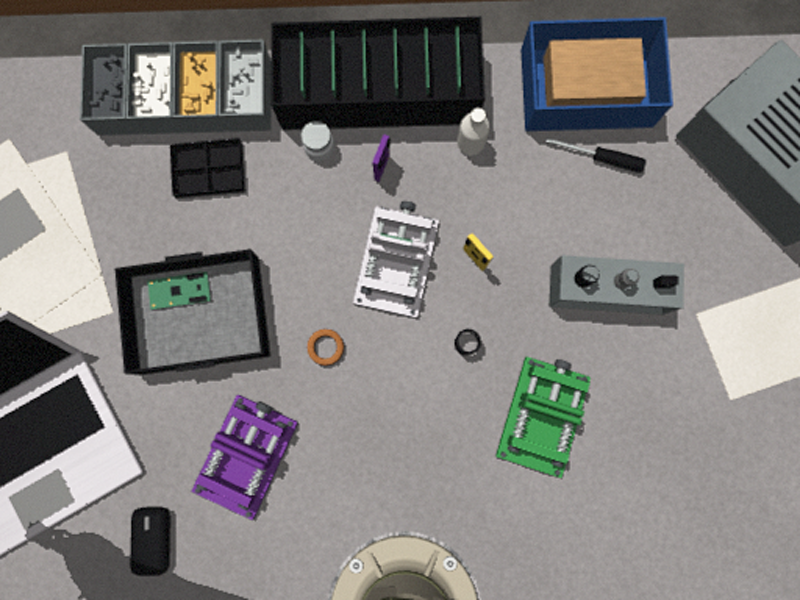

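View pics/side0.png

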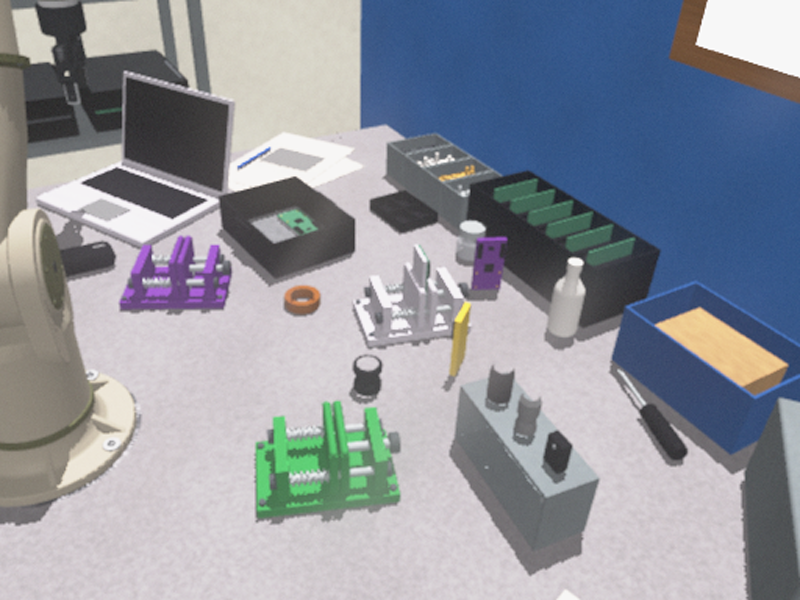

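The top view shows the white clamp at about (397,262), knob up, with the green module in it. The crate is on the left at (193,312), with the old module in its upper (+x) half. The rack is on the right at (617,282), with the gauge in its right slot at (666,282). In the side view the gauge handle is at (557,450). I'll zoom in next.

```bash
cat > h.py <<'E'
from workcell import *
import cv2,numpy as np
def crop(s,u0,v0,w,h,k):
    im=cv2.resize(s["img"][v0:v0+h,u0:u0+w],None,fx=k,fy=k,interpolation=cv2.INTER_CUBIC)
    for u in range(u0,u0+w):
        if u%10==0: cv2.line(im,((u-u0)*k,0),((u-u0)*k,4),(0,0,255),1); cv2.putText(im,str(u),((u-u0)*k,13),0,.33,(0,0,255),1)
    for v in range(v0,v0+h):
        if v%10==0: cv2.line(im,(0,(v-v0)*k),(4,(v-v0)*k),(0,0,255),1); cv2.putText(im,str(v),(5,(v-v0)*k+4),0,.33,(0,0,255),1)
    return im
def K(s): return np.array([[s["fx"],0,s["cx"]],[0,s["fy"],s["cy"]],[0,0,1]])
def proj(s,P): return cv2.projectPoints(np.array(P,float).reshape(-1,3),np.array(s["rvec"]),np.array(s["tvec"]),K(s),None)[0][:,0]
def onz(s,u,v,z):
    R=cv2.Rodrigues(np.array(s["rvec"]))[0];c=-R.T@np.array(s["tvec"]).ravel()
    d=R.T@np.array([(u-s["cx"])/s["fx"],(v-s["cy"])/s["fy"],1]);return c+d*(z-c[2])/d[2]
E
python3 - <<'E'
from h import *
t=snapshot("top");s=snapshot("side")
cv2.imwrite("pics/a.png",np.vstack([np.hstack([crop(t,222,126,66,50,6),crop(s,222,150,66,50,6)]),np.hstack([crop(t,222,160,66,50,6),crop(s,222,176,66,50,6)])]))
cv2.imwrite("pics/b.png",np.vstack([np.hstack([crop(t,345,155,98,50,4),crop(s,288,235,98,75,4)[:200]]),np.hstack([crop(t,70,150,98,98,4),crop(s,288,270,98,98,4)])]))
E
```

```text
(no output)
```

View pics/a.png

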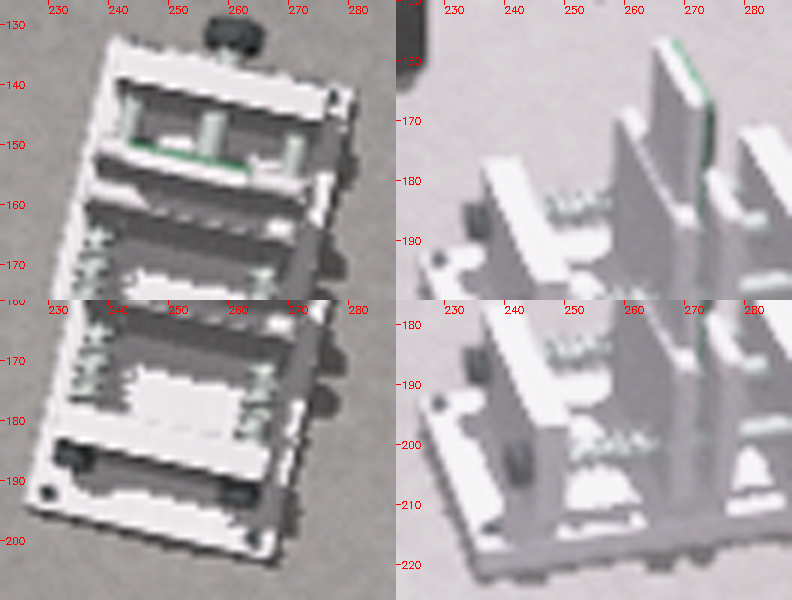

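View pics/b.png

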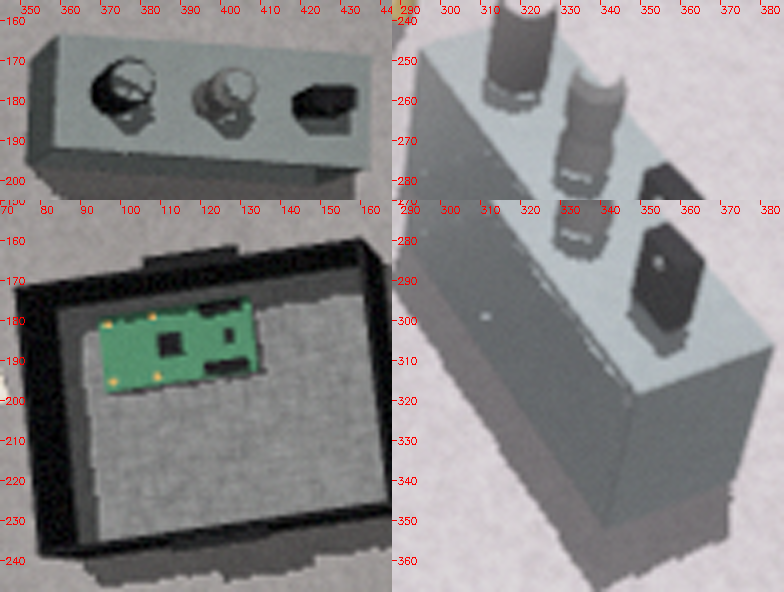

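The zooms give me the corner pixels. In the top view the clamp base runs (240,132.5), (281,141), (267,203), (225,194), and the module's green top edge is (241.5,150)–(262,154.5). The rack top is (358,163.5), (437,169), (434,196.5), (356,191.5), with the gauge near (425,180). I'll fit the poses from these.

```bash
cat > fit.py <<'E'
from h import *
from scipy.optimize import least_squares
t=snapshot("top");s=snapshot("side")
def fit(name,pts,x0):
    def W(p,P): c,sn=np.cos(p[2]),np.sin(p[2]);return [p[0]+c*P[0]-sn*P[1],p[1]+sn*P[0]+c*P[1],P[2]]
    f=lambda p:np.concatenate([proj(t if q[0]=="t" else s,W(p,q[1]))[0]-q[2] for q in pts])
    r=least_squares(f,x0,loss="soft_l1");print(name,r.x.round(4));print(r.fun.reshape(-1,2).round(1).tolist());return r.x
c=fit("clamp",[("t",(.085,.055,.015),(240,132.5)),("t",(.085,-.055,.015),(281,141)),("t",(-.085,.055,.015),(225.5,193)),("t",(-.085,-.055,.0),(267,204)),
 ("s",(-.085,.055,.015),(225,195)),("s",(-.085,-.055,.015),(235.5,217.5)),("s",(-.06,-.045,.065),(249,197))],[.6,0,-.2])
m=fit("module",[("t",(.0045,.025,.125),(241.5,149.5)),("t",(.0045,-.025,.125),(262.5,154.5)),("s",(.0045,.025,.125),(267,156)),("s",(.0045,-.025,.125),(275,167)),("s",(-.0045,-.025,.125),(271.5,168)),("s",(-.0045,.025,.125),(264,157))],[.6,0,-.2])
r=fit("rack",[("t",(.035,.095,.092),(358,163.5)),("t",(.035,-.095,.092),(437,169)),("t",(-.035,-.095,.092),(434.5,196.5)),("t",(-.035,.095,.092),(355.5,191.5)),
 ("s",(-.035,.095,.092),(294,246.5)),("s",(.035,-.095,.092),(381,306)),("s",(-.035,-.095,.092),(347.5,318.5)),("s",(-.035,-.095,0),(338,352))],[.6,-.4,0])
k=fit("crate",[("t",(.085,.11,.07),(74,171)),("t",(.085,-.11,.07),(160,159.5)),("t",(-.085,.11,.07),(79.5,238.5)),("t",(-.085,-.11,.07),(172,226))],[.5,.4,.1])
for sg in(-1,1):
  cs,sn=np.cos(r[2]),np.sin(r[2]);print("slot",r[0]-sn*.06*sg,r[1]+cs*.06*sg)
# gauge handle corners in top/side
fit("gauge",[("t",(.007,.013,.132),(419,175.5)),("t",(.007,-.013,.132),(431.5,176)),("s",(-.007,-.013,.132),(359,286)),("s",(-.007,.013,.132),(349.5,275.5)),("s",(.007,-.013,.132),(364.5,283.5))],[.6,-.46,0])
E
python3 fit.py
```

```text
clamp [ 0.5597 -0.0034 -0.2374]
[[0.2, -0.7], [0.1, -0.7], [0.6, 1.4], [0.6, -0.0], [0.1, -3.5], [0.1, -0.4], [-4.0, -0.5]]
module [ 0.5723 -0.0029 -0.1922]
[[1.7, 0.5], [1.4, -1.2], [0.2, -0.3], [-0.5, -1.0], [-0.6, -1.5], [-0.2, -0.8]]
rack [ 0.5026 -0.3506 -0.1102]
[[0.9, -0.2], [0.2, 0.7], [1.8, 1.7], [1.9, 0.2], [-0.6, -1.6], [0.6, -1.1], [-0.7, -1.5], [1.0, -0.7]]
crate [0.4798 0.3273 0.1161]
[[-0.2, 0.1], [1.1, -0.7], [0.5, 0.3], [-3.0, 0.1]]
slot 0.4960129307226574 -0.4102824566301513
slot 0.5092084822160742 -0.2910101739288271
gauge [ 0.4985 -0.4089 -0.0277]
[[2.6, 0.6], [1.2, 0.1], [-0.3, -0.8], [-0.5, -0.5], [0.8, -1.0]]
```

```bash
cat > fit2.py <<'E'
from h import *
from scipy.optimize import least_squares
t=snapshot("top");s=snapshot("side")
def W(p,P): c,sn=np.cos(p[2]),np.sin(p[2]);return [p[0]+c*P[0]-sn*P[1],p[1]+sn*P[0]+c*P[1],P[2]]
def F(p):
    c,r,k,g=p[0:3],p[3:6],p[6:9],np.r_[p[9:11],p[5]]; b,bw,mx,pp=p[11:15]; bt,bs=p[15:17],p[17:19]
    h=.045
    L=[("t",c,(b+.085,.055,.015),(240,132.5)),("t",c,(b+.085,-.055,.015),(281,141)),("t",c,(b-.085,.055,.015),(225.5,193)),("t",c,(b-.085,-.055,.0),(267,204)),
 ("s",c,(b-.085,.055,.015),(225,195)),("s",c,(b-.085,-.055,.015),(235.5,217.5)),
 ("s",c,(-.075,bw,.065),(236.5,177)),("s",c,(-.06,bw,.065),(242,176)),("s",c,(-.075,-bw,.065),(246,197)),("s",c,(-.06,-bw,.065),(251,196)),
 ("s",c,(pp-.013,.045,.083),(259,168.5)),("s",c,(pp-.008,-.045,.085),(270.5,187)),
 ("t",c,(mx+.0045,.025,.125),(241.5,149.5)),("t",c,(mx+.0045,-.025,.125),(262.5,154.5)),("s",c,(mx+.0045,.025,.125),(267,156)),("s",c,(mx+.0045,-.025,.125),(275,167)),("s",c,(mx-.0045,-.025,.125),(271.5,168)),("s",c,(mx-.0045,.025,.125),(264,157)),
 ("t",r,(.035,.095,.092),(358,163.5)),("t",r,(.035,-.095,.092),(437,169)),("t",r,(-.035,-.095,.092),(434.5,196.5)),("t",r,(-.035,.095,.092),(355.5,191.5)),
 ("s",r,(-.035,.095,.092),(294,246.5)),("s",r,(.035,-.095,.092),(381,306)),("s",r,(-.035,-.095,.092),(347.5,318.5)),("s",r,(-.035,-.095,0),(338,352)),
 ("t",k,(.085,.11,.07),(74,171)),("t",k,(.085,-.11,.07),(160,159.5)),("t",k,(-.085,.11,.07),(79.5,238.5)),
 ("t",g,(.007,.013,.132),(419,175.5)),("t",g,(.007,-.013,.132),(431.5,176)),("s",g,(-.007,-.013,.132),(359,286)),("s",g,(-.007,.013,.132),(349.5,275.5)),("s",g,(.007,-.013,.132),(364.5,283.5))]
    global LL; LL=L
    e=[proj(t if q[0]=="t" else s,W(q[1],q[2]))[0]+(bt if q[0]=="t" else bs)-q[3] for q in L]
    return np.concatenate(e+[bt,bs,[(mx+.0035)/.001,(pp+.005)/.001]])
x0=np.r_[.575,-.003,-.22,.503,-.35,-.11,.48,.327,.116,.4975,-.41,-.015,.045,-.0035,-.005,0,0,0,0]
r=least_squares(F,x0,x_scale=np.r_[[.01]*15,[1]*4],loss="soft_l1")
p=r.x;print("clamp",p[:3],"rack",p[3:6],"crate",p[6:9],"gauge",p[9:11],"b,bw,mx,pp",p[11:15],"bias",p[15:])
for q,e in zip(LL,F(p)[:2*len(LL)].reshape(-1,2)): 
    if abs(e).max()>1: print(q[0],q[2],e.round(1))
c=p[:3];print("module w",W(c,(p[13],0,0)),"slot-60",W(p[3:6],(0,-.06,0)),"drop",W(p[6:9],(-.035,0,0)))
E
python3 fit2.py
```

```text
clamp [ 0.57501819 -0.00722463 -0.24234952] rack [ 0.50236929 -0.35086571 -0.10989281] crate [0.47865432 0.32561305 0.10977364] gauge [ 0.49877167 -0.40843876] b,bw,mx,pp [-0.01631615  0.04450203 -0.00390061 -0.00486514] bias [-1.13649009 -0.25426041  0.18847885  0.74069702]
t (np.float64(-0.1013161487750165), 0.055, 0.015) [-0.7  1.2]
s (np.float64(-0.1013161487750165), 0.055, 0.015) [ 0.2 -2.8]
t (np.float64(0.0005993870970040461), 0.025, 0.125) [2.2 0.1]
t (np.float64(0.0005993870970040461), -0.025, 0.125) [ 1.7 -0.5]
s (np.float64(0.0005993870970040461), 0.025, 0.125) [1.2 1.1]
t (-0.035, -0.095, 0.092) [0.8 1.5]
s (-0.035, -0.095, 0) [1.1 0.2]
t (0.007, 0.013, 0.132) [ 1.5 -0.2]
module w [np.float64(0.5712315660391823), np.float64(-0.006288548199934914), 0] slot-60 [np.float64(0.49578898533612753), np.float64(-0.410503785803952), 0] drop [np.float64(0.44386498548252284), np.float64(0.32177868678764066), 0]
```

```bash
python3 -m creep '[[1.9,-3,0,0,0,-0.075,0],[1.9,-3,0,0,0,-0.075,0],[1.9,-3,0,0,0,-0.075,0],[1.9,-3,0,0,0,-0.075,0],[1.9,-3,0,0,0,-0.075,0],[1.9,-3,0,0,0,-0.075,0],[1.9,-3,0,0,0,-0.075,0],[1.9,-3,0,0,0,-0.075,0]]' && python3 -m creep '[[1.9,-3,0,0,0,-0.075,0],[1.9,-3,0,0,0,-0.075,0],[1.9,-3,0,0,0,-0.075,0],[1.9,-3,0,0,0,-0.075,0],[1.9,-3,0,0,0,-0.075,0],[1.9,-3,0,0,0,-0.075,0],[1.9,-3,0,0,0,-0.075,0],[1.9,-3,0,0,0,-0.075,0]]'
```

```text
time: 1.07
position: [0.3432, 0.3537, 0.2315]
eef_rot: [-1.385, -2.819, -0.001]
ft_force: [0.9, 0.2, 0.8]
width: 1.0
finger_force: 0.0
time: 1.73
position: [0.4952, 0.1137, 0.2317]
eef_rot: [2.157, 2.284, 0.001]
ft_force: [1.0, 0.1, -0.3]
width: 1.002
finger_force: 0.0
```

```bash
python3 -m creep '[[1.9,-2.95,0,0,0,-0.075,0],[1.9,-2.95,0,0,0,-0.075,0],[1.9,-2.95,0,0,0,-0.075,0],[1.9,-2.95,-1,0,0,-0.075,0],[0,0,-3,0,0,0,0],[0,0,-3,0,0,0,0],[0,0,-1,0,0,0,0],[0,0,0,0,0,0,0]]'
python3 - <<'E'
from h import *
t=snapshot("top");s=snapshot("side")
cv2.imwrite("pics/c.png",np.hstack([crop(t,212,110,80,110,5),crop(s,215,110,80,110,5)]))
st=get_state();p=st["position"];R=cv2.Rodrigues(st["eef_rot"])[0];print(p,R.round(3).tolist())
for q in (t,s): print(proj(q,[p-R[:,2]*.013+R[:,1]*.0425*k for k in(-1,0,1)]).round(1).tolist())
E
```

```text
time: 2.4
position: [0.5685, -0.0023, 0.1486]
eef_rot: [-2.468, -1.939, 0.007]
ft_force: [-0.2, 0.4, 0.3]
width: 0.999
finger_force: 0.0
[ 0.57079007 -0.00227645  0.15228591] [[0.236, 0.972, 0.0], [0.972, -0.236, 0.0], [0.0, 0.0, -1.0]]
[[249.0, 168.2], [252.9, 150.4], [256.7, 132.9]]
[[252.0, 148.5], [269.3, 146.5], [286.2, 144.5]]
```

View pics/c.png

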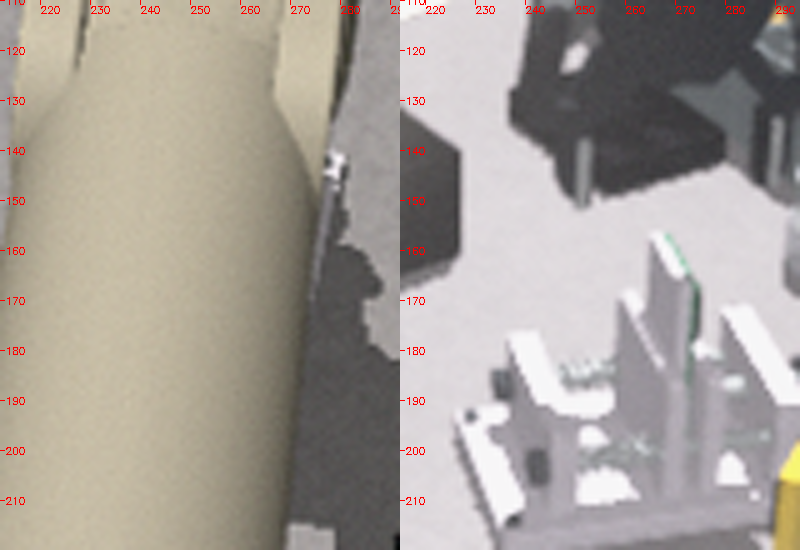

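The side view shows the open fingers straddling the module. Its top centre is at (270,162), and the fingertips are at (251,151) and (290,148). I'll go down and grip.

```bash
python3 -m creep '[[0,-0.15,-2,0,0,0,0],[0,0,-2,0,0,0,0],[0,0,-2.1,0,0,0,0],[0,0,0,0,0,0,0.5],[0,0,0,0,0,0,1],[0,0,0,0,0,0,1],[0,0,0,0,0,0,1],[0,0,0,0,0,0,1]]' 80; python3 -m creep '[[0,0,0,0,0,0,1],[0,0,0,0,0,0,1],[0,0,0,0,0,0,1],[0,0,0,0,0,0,1],[0,0,0,0,0,0,1],[0,0,0,0,0,0,1]]'
```

```text
time: 3.17
position: [0.5716, -0.0041, 0.092]
eef_rot: [2.469, 1.94, 0.004]
ft_force: [0.1, -0.3, -0.2]
width: 0.301
finger_force: 0.0
time: 3.67
position: [0.5726, -0.0046, 0.0917]
eef_rot: [2.469, 1.938, 0.006]
ft_force: [5.4, -0.8, 0.7]
width: 0.097
finger_force: 79.3
```

```bash
python3 -m creep '[[0,0,0.5,0,0,0,1],[0,0,1,0,0,0,1],[0,0,1.5,0,0,0,1],[0,0,1.5,0,0,0,1],[0,0,1.5,0,0,0,1],[0,0,1.5,0,0,0,1],[0,0,1.5,0,0,0,1],[0,0,0,0,0,0,1]]'
python3 - <<'E'
from h import *
print(get_state()["position"],get_state()["finger_force"])
s=snapshot("side")
cv2.imwrite("pics/d.png",crop(s,195,80,130,130,4))
E
```

```text
time: 4.33
position: [0.572, -0.0045, 0.1835]
eef_rot: [2.469, 1.939, 0.006]
ft_force: [1.8, 0.2, -0.5]
width: 0.093
finger_force: 79.7
[ 0.57203536 -0.00454295  0.18351648] 79.71119284629822
```

View pics/d.png

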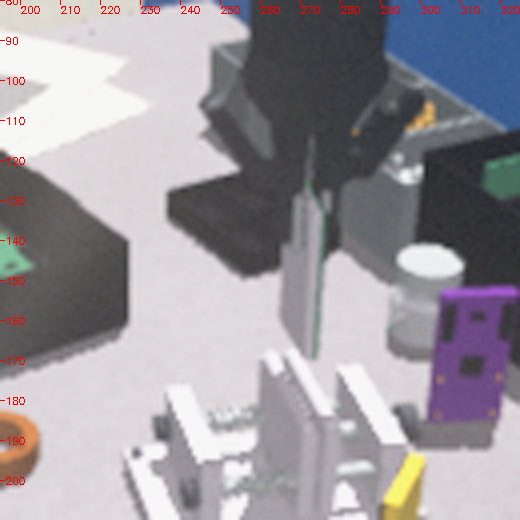

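The module is out, hanging at (272,145) in the side view, and the clamp has closed. Next is the crate.

```bash
python3 -m creep '[[-0.8,2.04,0.5,0,0,0.12,1],[-0.8,2.04,0,0,0,0.12,1],[-0.8,2.04,0,0,0,0.12,1],[-0.8,2.04,0,0,0,0.12,1],[-0.8,2.04,0,0,0,0.12,1],[-0.8,2.04,0,0,0,0.12,1],[-0.8,2.04,0,0,0,0.12,1],[-0.8,2.04,0,0,0,0.12,1]]' && python3 -m creep '[[-0.8,2.04,0,0,0,0.12,1],[-0.8,2.04,0,0,0,0.12,1],[-0.8,2.04,0,0,0,0.12,1],[-0.8,2.04,0,0,0,0.12,1],[-0.8,2.04,0,0,0,0.12,1],[-0.8,2.04,0,0,0,0.12,1],[-0.8,2.04,0,0,0,0.12,1],[-0.8,2.04,0,0,0,0.12,1]]' && python3 -m creep '[[0,0,-2,0,0,0,1],[0,0,-2,0,0,0,1],[0,0,-2,0,0,0,1],[0,0,-2,0,0,0,1],[0,0,-2,0,0,0,1],[0,0,-0.5,0,0,0,1],[0,0,0,0,0,0,1]]'
```

```text
time: 5.05
position: [0.5053, 0.1598, 0.1841]
eef_rot: [-1.286, -2.865, 0.002]
ft_force: [-0.3, -0.1, -0.4]
width: 0.093
finger_force: 79.6
time: 5.72
position: [0.4414, 0.3228, 0.184]
eef_rot: [0.183, -3.135, 0.001]
ft_force: [-0.1, -0.1, -1.6]
width: 0.089
finger_force: 79.6
time: 6.3
position: [0.4409, 0.321, 0.0778]
eef_rot: [0.173, -3.133, 0.005]
ft_force: [0.1, -0.2, -0.3]
width: 0.095
finger_force: 79.6
```

```bash
python3 -m creep '[[0,0,-0.3,0,0,0,1],[0,0,-0.2,0,0,0,1],[0,0,0,0,0,0,1]]'; python3 -m creep '[[0,0,-0.2,0,0,0,1],[0,0,0,0,0,0,1]]'
```

```text
time: 6.55
position: [0.4429, 0.3225, 0.076]
eef_rot: [-0.173, 3.136, 0.001]
ft_force: [-0.1, -0.1, -1.0]
width: 0.092
finger_force: 79.6
time: 6.72
position: [0.4427, 0.3223, 0.0736]
eef_rot: [-0.173, 3.136, 0.001]
ft_force: [-0.3, -0.7, -1.3]
width: 0.095
finger_force: 79.6
```

```bash
python3 -m creep '[[0,0,-0.2,0,0,0,1],[0,0,0,0,0,0,1]]'; python3 -m creep '[[0,0,-0.2,0,0,0,1],[0,0,0,0,0,0,1]]'
```

```text
time: 6.88
position: [0.4425, 0.3221, 0.0712]
eef_rot: [0.173, -3.137, -0.0]
ft_force: [-0.2, -0.9, -0.6]
width: 0.089
finger_force: 79.6
time: 7.05
position: [0.4428, 0.3225, 0.0707]
eef_rot: [-0.173, 3.136, 0.001]
ft_force: [-3.3, -2.1, 10.5]
width: 0.089
finger_force: 81.4
```

```bash
python3 -m creep '[[0,0,0.1,0,0,0,1],[0,0,0,0,0,0,0.8],[0,0,0,0,0,0,0.6],[0,0,0,0,0,0,0],[0,0,0,0,0,0,0],[0,0,0,0,0,0,0]]'; python3 -m creep '[[0,0,2,0,0,0,0],[0,0,3,0,0,0,0],[0,0,3,0,0,0,0],[0,0,3,0,0,0,0],[0,0,3,0,0,0,0],[0.9,-2.9,0,0,0,0,0],[0.9,-2.9,0,0,0,0,0],[0.9,-2.9,0,0,0,0,0]]'
python3 - <<'E'
from h import *
t=snapshot("top");s=snapshot("side")
cv2.imwrite("pics/e.png",np.hstack([crop(t,65,145,130,115,3),crop(s,130,100,130,115,3)]))
E
```

```text
time: 7.55
position: [0.4424, 0.3221, 0.0701]
eef_rot: [0.173, -3.137, 0.0]
ft_force: [0.6, -0.6, 0.2]
width: 0.76
finger_force: 0.0
time: 8.22
position: [0.4698, 0.2346, 0.2109]
eef_rot: [-0.176, 3.136, 0.001]
ft_force: [-0.4, -0.2, -0.1]
width: 1.0
finger_force: 0.0
```

View pics/e.png

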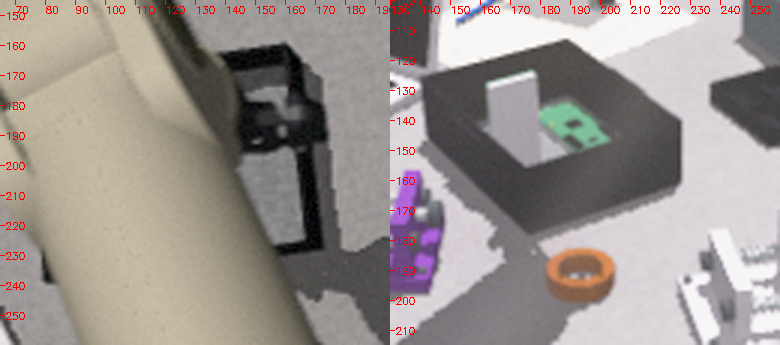

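The side view shows the module standing upright on the crate floor, at about (175,145), with the arm clear of it. On to the gauge.

```bash
python3 -m creep '[[0.15,-3.58,0,0,0,-0.1,0],[0.15,-3.58,0,0,0,-0.1,0],[0.15,-3.58,0,0,0,-0.1,0],[0.15,-3.58,0,0,0,-0.1,0],[0.15,-3.58,0,0,0,-0.1,0],[0.15,-3.58,0,0,0,-0.1,0],[0.15,-3.58,0,0,0,-0.1,0],[0.15,-3.58,0,0,0,-0.1,0]]' && python3 -m creep '[[0.15,-3.58,0,0,0,-0.1,0],[0.15,-3.58,0,0,0,-0.1,0],[0.15,-3.58,0,0,0,-0.1,0],[0.15,-3.58,0,0,0,-0.1,0],[0.15,-3.58,0,0,0,-0.1,0],[0.15,-3.58,0,0,0,-0.1,0],[0.15,-3.58,0,0,0,-0.1,0],[0.15,-3.58,0,0,0,-0.1,0]]'
python3 - <<'E'
from h import *
t=snapshot("top");st=get_state();print(st["position"],cv2.Rodrigues(st["eef_rot"])[0][:,1],st["joint_positions"])
cv2.imwrite("pics/f.png",np.hstack([crop(t,222,126,66,80,6),crop(t,60,150,115,96,5)[:480,:400]]))
E
```

```text
time: 8.98
position: [0.4813, -0.0527, 0.2104]
eef_rot: [1.069, 2.954, 0.001]
ft_force: [0.9, 0.4, -0.2]
width: 1.001
finger_force: 0.0
time: 9.65
position: [0.4938, -0.3388, 0.2102]
eef_rot: [2.134, 2.306, 0.0]
ft_force: [0.8, 0.1, 0.9]
width: 1.001
finger_force: 0.0
[ 0.49119598 -0.34618364  0.20985567] [ 0.99804725  0.06243924 -0.00174172] [-0.02899862  0.42103021  0.80290594  1.50360292 -0.30202256  1.34478462
  0.8598484 ]
```

View pics/f.png

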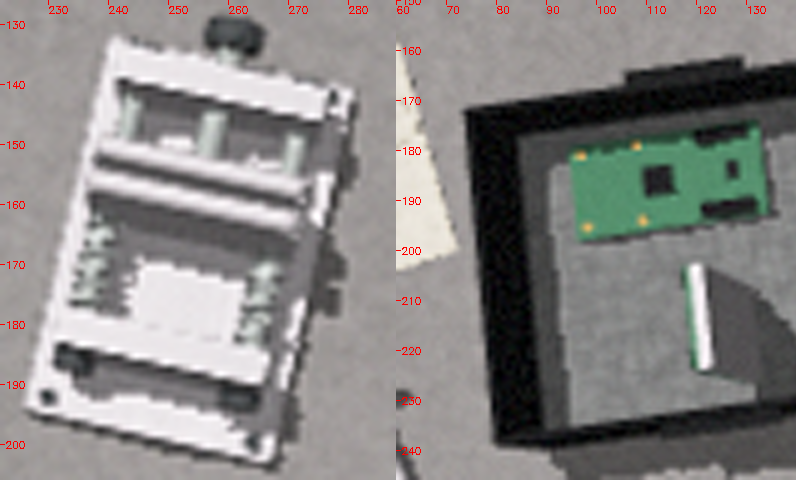

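The gap shows as a line from (236,154.7) to (270,160.7) in the top view. The module top at (118.7,213.5) is a known position, so I can use it to measure the camera bias.

Run:
```python
from h import *
t=snapshot("top")
b=np.array([118.7,213.3])-proj(t,[.4427,.3222,.104])[0];print("bias",b)
for B in (b,b*0):
    g=[onz(t,u-B[0],v-B[1],.083) for u,v in((236,154.7),(270,160.7))]
    d=g[0]-g[1];print("gap mid",(g[0]+g[1])/2,"len",np.linalg.norm(d),"yaw",np.arctan2(-d[0],d[1]))
    g=[onz(t,u-B[0],v-B[1],.132) for u,v in((419,175.5),(431.5,176))];print("gauge far edge mid",(g[0]+g[1])/2)
```

```text
bias [-0.32946783  1.33492377]
gap mid [ 0.5741155  -0.00284972  0.083     ] len 0.0853803027267651 yaw -0.2053203255944501
gauge far edge mid [ 0.5096169  -0.40578619  0.132     ]
gap mid [ 0.57077678 -0.00195014  0.083     ] len 0.08534765324350495 yaw -0.20521277543627717
gauge far edge mid [ 0.50646755 -0.40477693  0.132     ]
```

```bash
python3 -m creep '[[0.3,-3,0,0,0,-0.085,0],[0.3,-3,0,0,0,-0.088,0],[0,-0.3,-2,0,0,0,0],[0,0,-1,0,0,0,0],[0,0,0,0,0,0,0]]'
python3 - <<'E'
from h import *
s=snapshot("side");st=get_state();p=st["position"];R=cv2.Rodrigues(st["eef_rot"])[0];print(p,R[:,1])
print(proj(s,[p+R[:,2]*(p[2]-.112)+R[:,1]*.0425*k for k in(-1,0,1)]).round(1).tolist())
cv2.imwrite("pics/g.png",crop(s,280,190,120,140,4))
E
```

```text
time: 10.17
position: [0.4988, -0.3987, 0.177]
eef_rot: [-2.316, -2.115, 0.001]
ft_force: [0.5, 0.7, -1.5]
width: 1.006
finger_force: 0.0
[ 0.49954812 -0.39848273  0.17856415] [ 0.99597149 -0.08962663 -0.00280368]
[[330.8, 289.7], [351.5, 282.7], [371.5, 275.9]]
```

View pics/g.png

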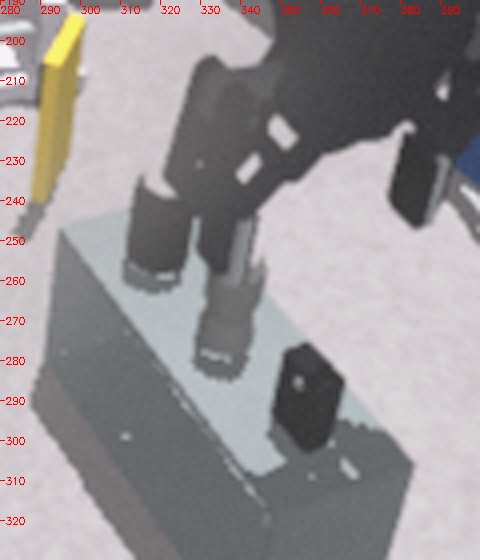

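The gauge handle is centred at about (355,289) in the side view, a little toward −y of the tool. I'll shift, go down and grip.

```bash
python3 -m creep '[[-0.25,-1.1,0,0,0,-0.02,0],[0,0,-2,0,0,0,0],[0,0,-2,0,0,0,0],[0,0,-2,0,0,0,0],[0,0,-2,0,0,0,0],[0,0,-0.1,0,0,0,0],[0,0,0,0,0,0,0]]' 60; python3 -m creep '[[0,0,0,0,0,0,0.5],[0,0,0,0,0,0,0.7],[0,0,0,0,0,0,0.8],[0,0,0,0,0,0,0.9],[0,0,0,0,0,0,1],[0,0,0,0,0,0,1],[0,0,0,0,0,0,1],[0,0,0,0,0,0,1]]'
```

```text
time: 10.8
position: [0.4971, -0.4111, 0.0995]
eef_rot: [-2.341, -2.093, -0.0]
ft_force: [0.9, 0.3, 1.2]
width: 1.002
finger_force: 0.0
time: 11.47
position: [0.4972, -0.4118, 0.0998]
eef_rot: [2.342, 2.093, 0.0]
ft_force: [-0.6, 0.7, 3.2]
width: 0.155
finger_force: 58.7
```

```bash
python3 -m creep '[[0,0,0.5,0,0,0,1],[0,0,1.5,0,0,0,1],[0,0,2,0,0,0,1],[0,0,2,0,0,0,1],[0,0,2,0,0,0,1],[0,0,2,0,0,0,1],[0,0,2,0,0,0,1],[0,0,0,0,0,0,1]]' && python3 -m creep '[[0.55,2.9,0,0,0,-0.008,1],[0.55,2.9,0,0,0,-0.008,1],[0.55,2.9,0,0,0,-0.008,1],[0.55,2.9,0,0,0,-0.008,1],[0.55,2.9,0,0,0,-0.008,1],[0.55,2.9,0,0,0,-0.008,1],[0.55,2.9,0,0,0,-0.008,1]]' && python3 -m creep '[[0.55,2.9,0,0,0,-0.008,1],[0.55,2.9,0,0,0,-0.008,1],[0.55,2.9,0,0,0,-0.008,1],[0.55,2.9,0,0,0,-0.008,1],[0.55,2.9,0,0,0,-0.008,1],[0.55,2.9,0,0,0,-0.008,1],[0.55,2.9,0,0,0,-0.008,1],[0,0,0,0,0,0,1]]'
python3 - <<'E'
from h import *
st=get_state();print(st["position"],cv2.Rodrigues(st["eef_rot"])[0][:,1:],st["ft_force"])
E
```

```text
time: 12.13
position: [0.4978, -0.4132, 0.2238]
eef_rot: [2.338, 2.09, 0.001]
ft_force: [-0.5, -0.1, 0.1]
width: 0.153
finger_force: 61.7
time: 12.72
position: [0.5352, -0.2071, 0.2186]
eef_rot: [-2.4, -2.026, 0.001]
ft_force: [0.4, 0.2, -0.1]
width: 0.157
finger_force: 61.6
time: 13.38
position: [0.5745, 0.0028, 0.2178]
eef_rot: [-2.444, -1.969, -0.001]
ft_force: [0.1, 1.7, -1.4]
width: 0.151
finger_force: 61.6
[0.57450229 0.00278229 0.21783975] [[ 0.97707584 -0.00178351]
 [-0.21287879  0.00276123]
 [-0.00233044 -0.9999946 ]] [ 0.14130992  1.66493515 -1.39462614]
```

```bash
python3 -m creep '[[0.05,-0.7,-2,0,0,-0.005,1],[0,0,-1.8,0,0,0,1],[0,0,0,0,0,0,1],[0,0,0,0,0,0,1]]'
python3 - <<'E'
from h import *
st=get_state();print(st["position"],cv2.Rodrigues(st["eef_rot"])[0][:,1],st["ft_force"])
s=snapshot("side");t=snapshot("top")
print(proj(s,[st["position"]-[0,0,.0778]]))
cv2.imwrite("pics/h.png",crop(s,220,130,90,90,6))
E
```

```text
time: 13.72
position: [0.5735, -0.0127, 0.1803]
eef_rot: [-2.46, -1.952, 0.004]
ft_force: [0.7, -0.2, 0.1]
width: 0.151
finger_force: 61.6
[ 0.57351722 -0.01271367  0.18030003] [ 0.97384195 -0.22721031 -0.0027064 ] [ 0.70464499 -0.17697368  0.12341025]
[[271.05064212 170.64716807]]
```

View pics/h.png

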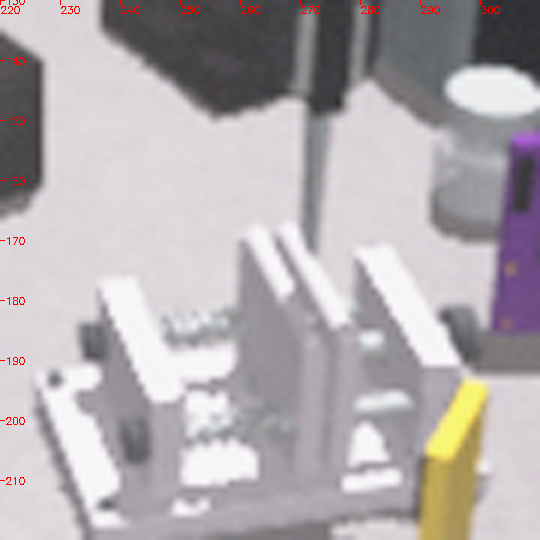

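The blade hangs over the plates with its tip at (272,172). The gap line runs (265,168) to (274,185), so the tip is about 8 mm toward −y. I'll correct that and then go down.

```bash
python3 -m creep '[[0.12,0.75,0,0,0,0,1],[0,0,0,0,0,0,1],[0,0,0,0,0,0,1],[0,0,0,0,0,0,1]]'; python3 -m creep '[[0,0,-0.8,0,0,0,1],[0,0,-0.6,0,0,0,1],[0,0,-0.4,0,0,0,1],[0,0,0,0,0,0,1]]'; python3 -m creep '[[0,0,-0.4,0,0,0,1],[0,0,-0.3,0,0,0,1],[0,0,-0.3,0,0,0,1],[0,0,0,0,0,0,1]]'
```

```text
time: 14.15
position: [0.5759, -0.0049, 0.1817]
eef_rot: [2.46, 1.954, 0.001]
ft_force: [-0.5, -0.2, -1.8]
width: 0.155
finger_force: 61.6
time: 14.48
position: [0.5748, -0.0051, 0.1617]
eef_rot: [-2.46, -1.952, 0.003]
ft_force: [-0.9, 0.4, -1.1]
width: 0.159
finger_force: 61.6
time: 14.82
position: [0.5754, -0.0051, 0.1526]
eef_rot: [-2.46, -1.953, 0.001]
ft_force: [0.2, 0.2, -2.0]
width: 0.153
finger_force: 61.6
```

```bash
python3 -m creep '[[0,0,-0.3,0,0,0,1],[0,0,-0.3,0,0,0,1],[0,0,0,0,0,0,1]]'; python3 -m creep '[[0,0,-0.3,0,0,0,1],[0,0,-0.2,0,0,0,1],[0,0,0,0,0,0,1]]'
```

```text
time: 15.07
position: [0.5754, -0.0051, 0.1466]
eef_rot: [-2.46, -1.953, 0.001]
ft_force: [-0.0, -0.1, -1.1]
width: 0.153
finger_force: 61.6
time: 15.32
position: [0.5754, -0.0051, 0.1418]
eef_rot: [-2.46, -1.953, 0.001]
ft_force: [0.2, 0.8, -1.2]
width: 0.154
finger_force: 61.6
```

```bash
python3 -c "
from workcell import *;s=get_state();print(s['position'],s['ft_force'],s['wrist_torque'])"
```

```text
[ 0.57544598 -0.00514207  0.14177646] [ 0.15060829  0.79478971 -1.18414962] [ 0.02252699 -0.04135289 -0.03620238]
```

```bash
for i in 1; do python3 -m creep '[[0,0,-0.2,0,0,0,1],[0,0,-0.2,0,0,0,1],[0,0,0,0,0,0,1]]'; done;  python3 -m creep '[[0,0,-0.2,0,0,0,1],[0,0,0,0,0,0,1]]';  python3 -m creep '[[0,0,-0.2,0,0,0,1],[0,0,0,0,0,0,1]]'
```

```text
time: 15.57
position: [0.5755, -0.0051, 0.1378]
eef_rot: [-2.46, -1.953, 0.001]
ft_force: [-0.2, 0.6, -0.2]
width: 0.15
finger_force: 61.6
time: 15.73
position: [0.5756, -0.0051, 0.136]
eef_rot: [-2.46, -1.953, 0.0]
ft_force: [0.3, 1.0, -2.0]
width: 0.154
finger_force: 61.6
time: 15.9
position: [0.5755, -0.0052, 0.1339]
eef_rot: [-2.46, -1.953, 0.001]
ft_force: [-0.2, -0.5, -1.5]
width: 0.157
finger_force: 61.6
```

```bash
python3 -m creep '[[0,0,-0.2,0,0,0,1],[0,0,0,0,0,0,1]]';  python3 -m creep '[[0,0,-0.2,0,0,0,1],[0,0,0,0,0,0,1]]';  python3 -m creep '[[0,0,-0.2,0,0,0,1],[0,0,0,0,0,0,1]]'
```

```text
time: 16.07
position: [0.5755, -0.0051, 0.1319]
eef_rot: [-2.46, -1.953, 0.0]
ft_force: [-0.4, 0.3, -1.0]
width: 0.152
finger_force: 61.6
time: 16.23
position: [0.5755, -0.0051, 0.1299]
eef_rot: [-2.46, -1.953, 0.0]
ft_force: [0.0, -1.1, -1.1]
width: 0.154
finger_force: 61.6
time: 16.4
position: [0.5755, -0.0051, 0.1279]
eef_rot: [-2.46, -1.953, 0.0]
ft_force: [-0.2, 0.1, -0.9]
width: 0.155
finger_force: 61.6
```

```bash
python3 -m creep '[[0,0,-0.2,0,0,0,1],[0,0,0,0,0,0,1]]';  python3 -m creep '[[0,0,-0.2,0,0,0,1],[0,0,0,0,0,0,1]]';  python3 -m creep '[[0,0,-0.2,0,0,0,1],[0,0,0,0,0,0,1]]'
```

```text
time: 16.57
position: [0.5755, -0.0051, 0.1259]
eef_rot: [-2.46, -1.953, 0.001]
ft_force: [-0.5, -0.9, -1.2]
width: 0.153
finger_force: 61.6
time: 16.73
position: [0.5755, -0.0051, 0.1239]
eef_rot: [-2.46, -1.953, 0.001]
ft_force: [-0.0, 0.5, -0.7]
width: 0.156
finger_force: 61.6
time: 16.9
position: [0.5755, -0.0051, 0.1219]
eef_rot: [-2.46, -1.953, 0.0]
ft_force: [0.2, 0.4, -1.6]
width: 0.153
finger_force: 61.6
```

```bash
python3 -m creep '[[0,0,-0.2,0,0,0,1],[0,0,0,0,0,0,1]]';  python3 -m creep '[[0,0,-0.15,0,0,0,1],[0,0,0,0,0,0,1]]';  python3 -m creep '[[0,0,-0.15,0,0,0,1],[0,0,0,0,0,0,1]]'
```

```text
time: 17.07
position: [0.5755, -0.0051, 0.1199]
eef_rot: [-2.46, -1.953, 0.001]
ft_force: [-0.4, -0.2, -1.0]
width: 0.156
finger_force: 61.6
time: 17.23
position: [0.5756, -0.0051, 0.1185]
eef_rot: [-2.46, -1.953, 0.0]
ft_force: [-0.3, 0.5, -0.8]
width: 0.15
finger_force: 61.6
time: 17.4
position: [0.5757, -0.0052, 0.1171]
eef_rot: [-2.461, -1.953, 0.0]
ft_force: [-0.2, 1.2, -1.0]
width: 0.155
finger_force: 61.6
```

```bash
python3 -m creep '[[0,0,-0.15,0,0,0,1],[0,0,0,0,0,0,1]]';  python3 -m creep '[[0,0,-0.15,0,0,0,1],[0,0,0,0,0,0,1]]'
```

```text
time: 17.57
position: [0.5758, -0.0052, 0.1158]
eef_rot: [2.461, 1.953, 0.0]
ft_force: [-0.4, -0.7, -0.3]
width: 0.153
finger_force: 61.8
time: 17.73
position: [0.576, -0.0052, 0.1145]
eef_rot: [2.461, 1.953, 0.001]
ft_force: [-0.3, 0.5, 1.6]
width: 0.156
finger_force: 62.1
```

```bash
python3 -m creep '[[0,0,-0.1,0,0,0,1],[0,0,0,0,0,0,1],[0,0,0,0,0,0,1]]';  python3 -c "
from workcell import *
import numpy as np
f=[]
for i in range(6): snapshot('top'); f.append(get_state()['ft_force'])
print(np.mean(f,0),np.std(f,0),get_state()['position'])"
```

```text
time: 17.98
position: [0.576, -0.0052, 0.1136]
eef_rot: [2.46, 1.953, 0.001]
ft_force: [-0.1, -0.2, 4.7]
width: 0.158
finger_force: 62.5
[-0.55723758 -0.22030359  5.27754168] [0.76575693 0.7903628  0.52481008] [ 0.57601544 -0.00519577  0.11363717]
```

```bash
python3 -m creep '[[0,0,-0.02,0,0,0,1],[0,0,0,0,0,0,1],[0,0,0,0,0,0,1],[0,0,0,0,0,0,1]]';  python3 -c "
from workcell import *
import numpy as np
f=[]
for i in range(8): snapshot('top'); f.append(get_state()['ft_force'])
print(np.mean(f,0),get_state()['position'])"
```

```text
time: 18.62
position: [0.5761, -0.0052, 0.1135]
eef_rot: [2.46, 1.953, 0.001]
ft_force: [-0.9, -0.3, 6.6]
width: 0.153
finger_force: 62.6
[-0.2820432  -0.23961021  5.5252331 ] [ 0.57608022 -0.00522266  0.11353302]
```

```bash
python3 -c "
from workcell import *
print(job_done())"
```

```text
the job is handed in; nothing more can be done
None
```

I set the module down upright on the crate floor. I then slid the gauge into the closed gap until it snugged, with the tip about 49 mm below the plate tops and about 6.5 N of push, and handed the job in still gripping it; the hand-in gave no verdict.

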